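# Switch on the model houses in order

## Task

Power up the three white model houses by pressing the round push switch on each porch down with a fingertip, lightly but well past half its travel: first the narrow tower with the single slanted roof (it carries the link to the others), then the house with the pitched gable roof, then the low flat-roofed house. Do not press a switch before its turn, do not pick up, shift or tip the houses, and leave the glue bottle, mouse and screwdriver alone.

Things in the scene. Friction and masses are not known exactly. Their poses are not given: they have to be found in the camera images.
- tower: the tower: the narrow white model house, 66 x 66 mm in plan with one single slanted flat roof slab; the tallest, roof rising to about 108 mm. Loose, about 0.6 kg, on a base plate 110 (own x) x 180 (own y) x 8 mm; origin at the plate's underside centre, z up. House centred at own y -42 mm; at own y +55 mm a porch block 46 x 46 mm, top 50 mm above the desk, carries the push switch
- tower_switch_top (a point): centre of the top face of the push switch of body tower: a round grey upright cap 28 mm in diameter on the porch block, its top 66 mm above the desk when off and 54 mm when fully down; the three caps are alike
- tower_switch (a joint): travel of that push switch, m: 0 = up (off), 0.012 = fully down; it counts as on beyond 0.006. No spring: about 3 N pushes it down, it stays where it is left, with a hard stop at 0.012; pressing it about 9 mm is enough
- gable: the gabled house: white model house, 84 x 90 mm in plan, with a two-sided pitched roof with its ridge along its own x, at about 101 mm. Loose, about 0.6 kg, on a base plate 110 (own x) x 180 (own y) x 8 mm; origin at the plate's underside centre, z up. House centred at own y -42 mm; at own y +55 mm a porch block 46 x 46 mm, top 50 mm above the desk, carries the push switch
- gable_switch_top (a point): centre of the top face of the push switch of body gable: a round grey upright cap 28 mm in diameter on the porch block, its top 66 mm above the desk when off and 54 mm when fully down; the three caps are alike
- gable_switch (a joint): travel of that push switch, m: 0 = up (off), 0.012 = fully down; it counts as on beyond 0.006. No spring: about 3 N pushes it down, it stays where it is left, with a hard stop at 0.012; pressing it about 9 mm is enough
- flat: the flat-roofed house: white model house, 84 x 90 mm in plan, with a flat level roof at 59 mm, the lowest. Loose, about 0.6 kg, on a base plate 110 (own x) x 180 (own y) x 8 mm; origin at the plate's underside centre, z up. House centred at own y -42 mm; at own y +55 mm a porch block 46 x 46 mm, top 50 mm above the desk, carries the push switch
- flat_switch_top (a point): centre of the top face of the push switch of body flat: a round grey upright cap 28 mm in diameter on the porch block, its top 66 mm above the desk when off and 54 mm when fully down; the three caps are alike
- flat_switch (a joint): travel of that push switch, m: 0 = up (off), 0.012 = fully down; it counts as on beyond 0.006. No spring: about 3 N pushes it down, it stays where it is left, with a hard stop at 0.012; pressing it about 9 mm is enough
- glue: bystander: blue glue bottle standing on the desk, 38 mm in diameter, 110 mm tall; origin at the centre of its underside
- mouse: bystander: black computer mouse, 104 x 60 x 31 mm, lying on the desk; origin at the centre of its underside
- driver: bystander: screwdriver, 170 mm long, lying on the desk along its own x; origin under its middle
There are look-alikes about, which are no part of the job. What is shaped like the flat but blue or purple is not meant.

How it is judged:
By the outcome, as a careful person would: the job done as asked, in the order asked, and still so for the second after the job is handed in, with the robot touching nothing.
It also fails if it takes over 56 s, if anything falls off the work surface, if the arm or the gripper's body presses on something with over 40 N, if the wrist force passes 120 N, or if a joint passes its speed limit or range.

## Robot

A 7-joint arm with a two-finger parallel gripper is mounted at the origin on the work surface. World frame = base frame: x ahead of the robot, y to its left, z up, the work surface at z = 0. Lengths are in m, angles in rad, forces in N, time in s.
With the tool pointing down it reaches from about 0.4 to 0.85 m from the base axis. Payload 10.4 kg.
Tool frame: the origin (TCP) lies at the very end of the fingers, on their centre line; the grasp point (between the pads) lies r.pinch_z behind it (r.pinch_z is the distance from the TCP to the grasp point, in m); z points along the fingers, x is the direction in which the jaws open and shut, and the axes are right-handed (so a half turn about z gives the same grasp; the last joint's range is limited). The gripper opens to 87 mm and grips with 3 to 60 N. Pads are 19 mm wide; open, the fingers measure 117 mm over their backs; the gripper's body (75 mm by 190 mm) begins 51 mm behind the grasp point.
Start: joints at [1.251, 0.332, -0.065, 1.46, 0.022, 1.35, -0.088], TCP at [0.183, -0.598, 0.223] pointing down, gripper open.
Joint ranges: [-2.6, 2.6], [-0.5, 2.12], [-1.47, 1.34], [0.16, 2.42], [-1.27, 4.41], [0.06, 2.06], [-2.6, 2.6]. Speed limits (rad/s): [2.22, 2.22, 2.79, 2.79, 3.14, 3.14, 3.14].

## Interface

Orientations are given as a unit quaternion [x, y, z, w].
In Python, from bench import r gives the robot as it stands.
- The arm moves only by the tool carry_out, never from a script. Its argument "increments" is text: rows parted by semicolons, each of 7 numbers parted by spaces: the turn, a rotation vector about the tool's x, y, z in degrees, then the shift along the tool's x, y, z in m, then the finger opening in m, from 0 to 0.087. A call has exactly 5 rows; each row is the pose to reach, as a shift and turn from the pose measured when the call began, along the tool's axes at that moment; what a row does not reach only later rows make up. A row lasts 1/8 s, in which the tool goes at most 62.5 mm and 10.7 degrees, less where a joint would pass 70% of its speed; a pose out of reach is approached as far as the arm can. A call with a gripper value outside its range is refused whole. The fingers move at their own pace and stop on an object; "squeeze" is the grip in N (left out, the last holds). Time passes only in rows, so rows that repeat a pose let the fingers close, or fill a call up. It gives the time, the measured TCP pose, the force and the opening at its end, in the units of the state.
- r.read_state(): the state, without advancing time (a new reading comes with each control period).
- r.camera(name): name is "scene" or "top" or "wrist"; returns (picture, depth): 420x560x3 uint8, blue, green, red; 420x560 float32, m along the optical axis (not along the pixel's ray), 0 where there is no reading.
- r.camera_model(name): a dict with "K" (3x3 intrinsics, pixels), "extrinsics" (4x4, takes a point from camera to world coordinates). Camera axes: x right, y down, z forward; pixel columns grow to the right and rows downward; lengths in m; the calibration is good to about 2 mm. A picture is of the moment at which its call begins: read the wrist's pose just before it. camera_model takes no time and is no camera call; for the wrist camera it gives the pose at the moment of the call.
- r.close_job(): hands the job in, once; it reports no verdict.
The state is a dict: "time": time; "joint_positions": joint angles; "joint_vel": joint speeds; "joint_torque": joint torques, N m; "ee_pos": TCP position; "eef_rot": TCP orientation; "ft_force": force on the tool from outside, world axes, zero at the start; "torque": the same for the moment, N m; "width": finger opening in m.
Only numpy, scipy, OpenCV 4.12 (cv2) and the standard library are available. Lean on these libraries where they do the work, as an engineer would, in place of code of your own. Each camera call takes 0.05 s, during which the arm holds its last target.

## Working session

There is one attempt and no reset: what is moved stays moved. The work goes in short steps, Python scripts to look and compute and a tool call to move; the robot and the scene stay as the last step left them, time stands still between calls to the robot, and variables do not carry over. Pictures are saved under pics/ and viewed, and the job is handed in when it is done.

Besides the shell and the picture viewer there is one more tool, called as name(argument=value, ...) on one line, values as JSON. carry_out: Moves the arm, as the interface text tells. Its arguments: {"type":"object","properties":{"increments":{"type":"string"},"squeeze":{"type":"number"}},"required":["increments"]}

```bash
mkdir -p pics; ls
cat > h.py <<'E'
import numpy as np,cv2
from bench import r
def snap(n,f):
    m=r.camera_model(n); p,d=r.camera(n); cv2.imwrite(f,p); np.savez(f[:-4]+'.npz',p=p,d=d,K=np.array(m['K']),T=np.array(m['extrinsics'])); return p,d,m
E
python3 - <<'E'
from h import *
print({k:np.round(v,3) for k,v in r.read_state().items()})
for n in('scene','top'):
    p,d,m=snap(n,f'pics/{n}1.png'); print(n,np.round(m['extrinsics'],3),np.round(m['K'],1))
E
```

```text
pics
{'time': np.float64(0.0), 'joint_positions': array([ 1.251,  0.333, -0.065,  1.461,  0.022,  1.35 , -0.088]), 'joint_vel': array([-0.001, -0.001, -0.   ,  0.001,  0.   , -0.002, -0.   ]), 'joint_torque': array([-0.0000e+00, -6.2324e+01,  2.5000e-02, -3.8991e+01, -6.1000e-02,
        4.0000e-02,  0.0000e+00]), 'ee_pos': array([ 0.183, -0.597,  0.222]), 'eef_rot': array([ 0.804, -0.595, -0.001, -0.   ]), 'ft_force': array([-0.883,  0.488,  0.041]), 'torque': array([-0.01 ,  0.082,  0.   ]), 'width': np.float64(0.087)}
scene [[ 0.717  0.423 -0.554  1.209]
 [ 0.697 -0.457  0.553 -0.704]
 [-0.019 -0.782 -0.622  0.821]
 [ 0.     0.     0.     1.   ]] [[425.6   0.  285.6]
 [  0.  425.6 208.9]
 [  0.    0.    1. ]]
top [[-0.004 -0.998  0.066  0.489]
 [-1.     0.002 -0.028 -0.002]
 [ 0.028 -0.066 -0.997  1.166]
 [ 0.     0.     0.     1.   ]] [[394.6   0.  281.5]
 [  0.  394.6 209.3]
 [  0.    0.    1. ]]
```

View pics/scene1.png

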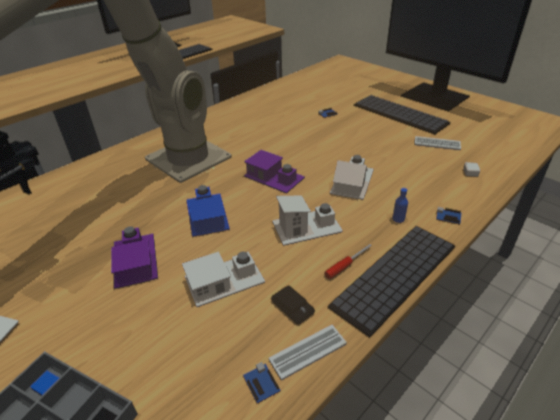

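View pics/top1.png

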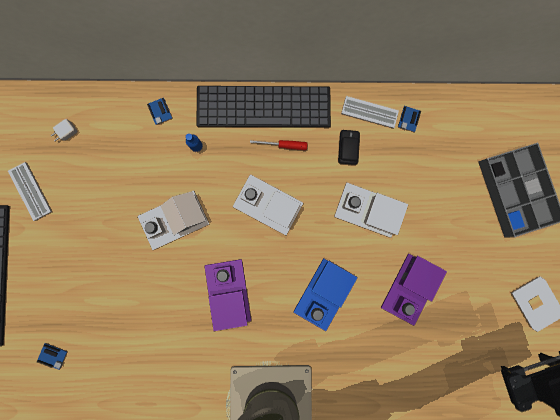

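The top view shows white houses at about (172,218), (268,205) and (372,210), plus blue and purple decoys. I'll zoom in and use depth to tell the roofs apart.

Run:
```python
from h import *
z=np.load('pics/top1.npz');p,d,K,T=[z[k] for k in 'pdKT']
cv2.imwrite('pics/topz.png',cv2.resize(p[165:265,125:425],None,fx=2.66,fy=2.66,interpolation=cv2.INTER_CUBIC))
q=cv2.imread('pics/scene1.png');cv2.imwrite('pics/scz.png',cv2.resize(q[130:310,170:400],None,fx=3,fy=3,interpolation=cv2.INTER_CUBIC))
v,u=np.mgrid[:420,:560]
P=np.stack([(u-K[0,2])/K[0,0]*d,(v-K[1,2])/K[1,1]*d,d],-1)@T[:3,:3].T+T[:3,3]
np.save('pics/P.npy',P)
# caps by depth: z 0.058-0.075; neutral grey dark
for (a,b) in[(152,228),(251,194),(355,202)]:
    w=P[b-16:b+17,a-16:a+17]; c=p[b-16:b+17,a-16:a+17].astype(int)
    g=c.mean(-1); 
    m=((g<140)&(np.ptp(c,axis=-1)<25)).astype(np.uint8)
    n,l,s,ce=cv2.connectedComponentsWithStats(m)
    for i in range(1,n):
        if s[i,4]>40: print((a,b),s[i],ce[i]+[a-16,b-16],'z',np.round(np.percentile(w[...,2][l==i],[10,50,90]),4))
    print(np.round(w[::4,::4,2]*1000).astype(int))
for n,(x0,x1,y0,y1) in {'L':(160,210,190,235),'M':(262,305,185,235),'R':(365,410,185,238)}.items():
    print(n);print(np.round(P[y0:y1:5,x0:x1:5,2]*1000).astype(int))
```

```text
(152, 228) [ 12   5  21  22 146] [160.15753425 228.33561644] z [0.0061 0.016  0.0446]
(152, 228) [  9   9  13  13 138] [150.98550725 227.33333333] z [0.0492 0.0636 0.0669]
[[-2 -3 -2  8  9  9  6 57 68]
 [ 1  9  6  6  8  7 11  3 61]
 [ 1  9 10 46 50 48 12  8 56]
 [ 2  0 54 67 67 48 29  7  7]
 [ 1 -4 51 65 63 51 50  6 11]
 [ 5 -3  9 67 53 50 50 17 11]
 [ 5 -1  0 46 48  7 10  5  5]
 [ 4 -3 -1  7  9  8  7  9  6]
 [-1 -3 -5 -2  9  6 13  7 -2]]
(251, 194) [  9  10  14  13 134] [250.41791045 194.04477612] z [0.0491 0.0633 0.067 ]
(251, 194) [ 6 14 23 15 68] [256.16176471 199.45588235] z [0.0059 0.0096 0.0464]
[[ 1 -1 -3  1  6  5  1 -1  2]
 [ 0  0 -4  8  6 10  9  5 -1]
 [-2  2  5 45 52  9  6  5  9]
 [ 1 -1  7 65 66 51 50  9  7]
 [ 5 10 50 66 64 60 50 10  8]
 [ 0  7 45 50 63 49  7 10  7]
 [ 3  9  7 20 48 49  4  5  9]
 [13 10 11  7  6  5  8  9 90]
 [-2 10  4  7 10  9  5  8 90]]
(355, 202) [ 3  7 18 21 65] [347.87692308 205.04615385] z [0.0121 0.0309 0.0462]
(355, 202) [  9  10  13  13 134] [354.08955224 201.95522388] z [0.0496 0.0631 0.0675]
(355, 202) [26 14  7 19 46] [368.54347826 210.347826
[... 805 characters left out ...]
-4   2  -2   0]
 [  6   7  10  13  -2   3  -1   2  -2]
 [  9   7   5  95  95   7  -2   2   2]
 [  7   6  90  94  91 101  99   4   0]
 [  7  10  97  95  98 102 103 103  -3]
 [  6  90  94  95  98 102 108   7  -2]
 [ 11  95  94  97 104 106 108  -1   1]
 [  5   6  98 103 106 107   7   0  -3]
 [  2   5  10   7 101 105  -4   2   2]
 [  0  -1   1   5   9   8   1  -1   2]]
R
[[-3 -3 -1 -1 -2  1 -4  1  3]
 [ 9 -1 -3  2 -3  4 -1 -1  3]
 [ 5  7  6 60  2  3 -3 -4 -2]
 [ 4  8 62 56 59 60 57 -1  3]
 [10 25 59 56 57 58 59 63 58]
 [ 5 57 57 55 60 53 58 60 55]
 [ 9 59 60 61 67 60 59 60 -4]
 [23 63 58 62 61 60 58 61 -2]
 [ 5 56 59 61 61 56 54 62 -4]
 [ 0 -2  6 10 58 58 58  0  2]
 [-1 -2  2  1  3  6 -2  0  0]]
```

View pics/topz.png

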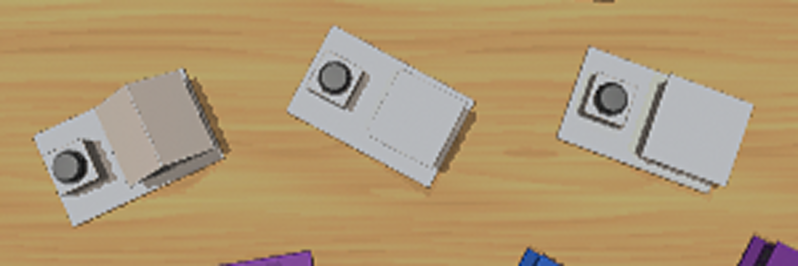

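View pics/scz.png

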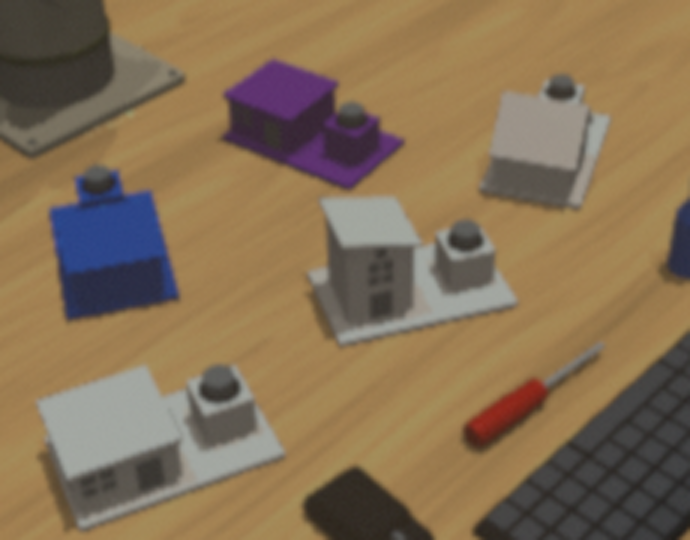

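Left (151,227) is the gable, middle (251,194) the tower and right (354,202) the flat house. Next I'll locate the caps precisely in both views.

```bash
cat >> h.py <<'E'
from scipy.spatial.transform import Rotation as R
def ray(K,T,uv,z):
    d=T[:3,:3]@np.linalg.inv(K)@[uv[0],uv[1],1]; return T[:3,3]+d*(z-T[2,3])/d[2]
def proj(K,T,X):
    c=T[:3,:3].T@(np.asarray(X)-T[:3,3]); c=K@c; return c[:2]/c[2]
def inc(pos,xdir):
    s=r.read_state(); Rm=R.from_quat(s['eef_rot']); p=np.array(s['ee_pos'])
    x=np.array([xdir[0],xdir[1],0]);x/=np.linalg.norm(x)
    if x@Rm.as_matrix()[:,0]<0:x=-x
    zt=np.array([0,0,-1.]);G=np.stack([x,np.cross(zt,x),zt],1)
    print('t',round(float(s['time']),2),'pos',np.round(p,4),'F',np.round(s['ft_force'],1))
    print('turn',np.round((Rm.inv()*R.from_matrix(G)).as_rotvec(degrees=True),2),'shift',np.round(Rm.inv().apply(np.array(pos)-p),4))
E
python3 - <<'E'
from h import *
z=np.load('pics/top1.npz');p,d,K,T=[z[k] for k in 'pdKT'];P=np.load('pics/P.npy')
zs=np.load('pics/scene1.npz');ps=zs['p']
roof={'gable':(160,212,188,242),'tower':(262,305,180,236),'flat':(362,410,186,240)}
print('pinch',r.pinch_z)
for n,c in {'gable':(151,227),'tower':(251,194),'flat':(354,202)}.items():
    a,b=c; w=p[b-9:b+10,a-9:a+10].astype(int);g=w.mean(-1)
    m=((g>75)&(g<140)&(np.ptp(w,axis=-1)<25)).astype(np.uint8)
    k,l,s,ce=cv2.connectedComponentsWithStats(m);i=l[9,9]
    ct=ce[i]+[a-9,b-9]
    X=ray(K,T,ct,.066)
    x0,x1,y0,y1=roof[n];Q=P[y0:y1,x0:x1].reshape(-1,3);Q=Q[(Q[:,2]>.045)&(Q[:,2]<.12)]
    Q=Q[np.linalg.norm(Q[:,:2]-X[:2],axis=1)>.045]
    hc=cv2.minAreaRect((Q[:,:2]*1000).astype(np.float32))
    dr=np.array(hc[0])/1000-X[:2]
    us=proj(zs['K'],zs['T'],X)
    print(n,ct,s[i],X.round(4),'house',np.round(hc[0],1),hc[1],hc[2],'dist',np.linalg.norm(dr).round(4),'ang',np.degrees(np.arctan2(dr[1],dr[0])).round(1),'scene px',us.round(1))
    cv2.circle(ps,tuple(int(round(v*8)) for v in us),8,(0,0,255),-1,shift=3)
    print(' xdir',np.round([-dr[1],dr[0]],3))
cv2.imwrite('pics/scz2.png',cv2.resize(ps[130:310,170:400],None,fx=3,fy=3,interpolation=cv2.INTER_NEAREST))
E
```

```text
pinch 0.0187
gable [148.95  227.325] [ 3  4 10 12 80] [0.5124 0.3329 0.066 ] house [553.2 244.6] (92.13301086425781, 98.78307342529297) 24.715747833251953 dist 0.0973 ang -65.2 scene px [356.5 155.9]
 xdir [0.088 0.041]
tower [249.9625 193.0375] [ 3  3 10 11 80] [0.6072 0.0548 0.066 ] house [560.3 -31.1] (76.38772583007812, 76.15604400634766) 61.94364929199219 dist 0.0979 ang -118.7 scene px [324.7 205.1]
 xdir [ 0.086 -0.047]
flat [355.4625 201.825 ] [ 6  4 10 12 80] [ 0.5821 -0.2413  0.066 ] house [ 549.4 -332. ] (96.82508087158203, 94.44915771484375) 69.30611419677734 dist 0.0964 ang -109.8 scene px [241.1 254. ]
 xdir [ 0.091 -0.033]
```

View pics/scz2.png

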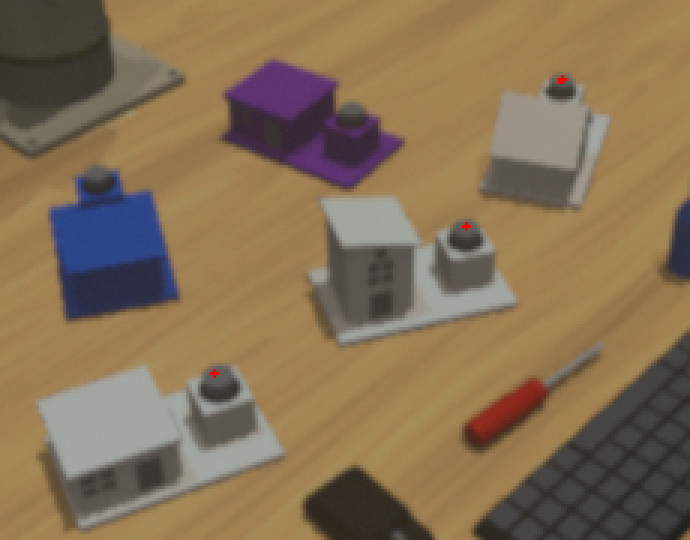

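Both views agree on the cap positions: the red marks land on the caps in the scene view. The gripper body stays at least 127 mm up during a press, so I'll keep the tool's yaw.

Run:
```python
from h import *
x=R.from_quat(r.read_state()['eef_rot']).as_matrix()[:,0]
inc([.6072,.0548,.2],x)
```

```text
t 0.1 pos [ 0.1827 -0.5974  0.2218] F [ 0.   0.  -0.8]
turn [0.   0.07 0.  ] shift [-0.4994 -0.5967  0.0224]
```

carry_out(increments="0 0 0 -0.03 -0.036 0 0; 0 0 0 -0.065 -0.078 0 0; 0 0 0 -0.1 -0.12 0 0; 0 0 0 -0.135 -0.161 0 0; 0 0 0 -0.17 -0.203 0 0", squeeze=10)

```text
time: 0.72
ee_pos: [0.3277, -0.3737, 0.2218]
eef_rot: [0.804, -0.595, -0.001, -0.0]
ft_force: [0.8, 0.5, 0.8]
width: 0.0446
```

Run:
```python
from h import *
x=R.from_quat(r.read_state()['eef_rot']).as_matrix()[:,0]
inc([.6072,.0548,.2],x);print(np.round(r.read_state()['joint_positions'],2))
```

```text
t 0.72 pos [ 0.3277 -0.3737  0.2218] F [0.8 0.5 0.8]
turn [0.02 0.08 0.  ] shift [-0.328  -0.3926  0.0222]
[ 1.    0.07 -0.25  1.78  0.02  1.3  -0.53]
```

carry_out(increments="0 0 0 -0.035 -0.042 0 0; 0 0 0 -0.07 -0.084 0 0; 0 0 0 -0.105 -0.126 0 0; 0 0 0 -0.14 -0.168 0 0; 0 0 0 -0.175 -0.209 0.01 0")

```text
time: 1.35
ee_pos: [0.4773, -0.1437, 0.2124]
eef_rot: [0.804, -0.595, -0.0, -0.0]
ft_force: [-0.4, 0.2, -0.6]
width: 0.0014
```

carry_out(increments="0 0 0 -0.035 -0.042 0 0; 0 0 0 -0.07 -0.084 0 0; 0 0 0 -0.105 -0.126 0 0; 0 0 0 -0.13 -0.156 0 0; 0 0 0 -0.148 -0.177 0.01 0")

```text
time: 1.98
ee_pos: [0.6042, 0.0516, 0.2026]
eef_rot: [0.804, -0.594, -0.0, -0.001]
ft_force: [0.8, -0.5, -0.7]
width: 0.0005
```

Run:
```python
from h import *
x=R.from_quat(r.read_state()['eef_rot']).as_matrix()[:,0]
inc([.6072,.0548,.1],x);print(np.round(r.read_state()['joint_positions'],2))
```

```text
t 1.98 pos [0.6042 0.0516 0.2026] F [ 0.8 -0.5 -0.7]
turn [-0.08  0.06 -0.  ] shift [-0.0021 -0.0037  0.1026]
[ 0.34  0.37 -0.64  1.52  0.22  1.33 -1.59]
```

carry_out(increments="0 0 0 -0.002 -0.004 0.03 0; 0 0 0 -0.002 -0.004 0.06 0; 0 0 0 -0.002 -0.004 0.09 0; 0 0 0 -0.002 -0.004 0.103 0; 0 0 0 -0.002 -0.004 0.103 0")

```text
time: 2.6
ee_pos: [0.6071, 0.0547, 0.099]
eef_rot: [0.804, -0.594, -0.001, -0.0]
ft_force: [-0.6, 0.4, 0.8]
width: 0.0002
```

Run:
```python
from h import *
x=R.from_quat(r.read_state()['eef_rot']).as_matrix()[:,0]
inc([.6072,.0548,.057],x)
snap('scene','pics/s2.png');p,_,_=snap('wrist','pics/w2.png')
q=cv2.imread('pics/s2.png');cv2.imwrite('pics/s2z.png',cv2.resize(q[130:310,200:400],None,fx=3,fy=3))
```

```text
t 2.6 pos [0.6071 0.0547 0.099 ] F [-0.6  0.4  0.8]
turn [0.01 0.09 0.  ] shift [ 0.     -0.0001  0.042 ]
```

View pics/s2z.png

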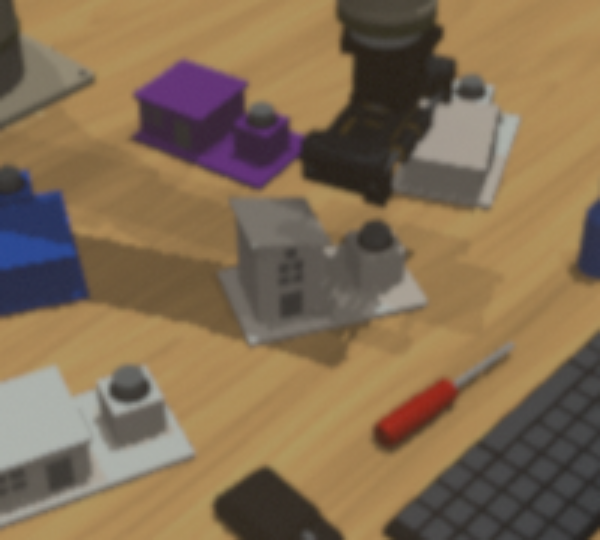

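View pics/w2.png

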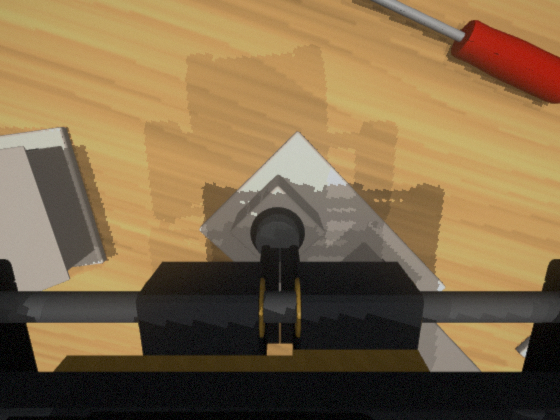

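The fingertip sits directly over the tower cap in both pictures (scene zoom about (378,195) above the cap at (375,235), wrist about (278,232)). I'll press slowly, aiming for a TCP height of 0.0565.

carry_out(increments="0 0 0 0 0 0.015 0; 0 0 0 0 0 0.028 0; 0 0 0 0 0 0.034 0; 0 0 0 0 0 0.038 0; 0 0 0 0 0 0.042 0")

```text
time: 3.32
ee_pos: [0.6083, 0.055, 0.0587]
eef_rot: [0.804, -0.594, 0.0, -0.001]
ft_force: [-2.1, -0.6, 3.4]
width: 0.0004
```

carry_out(increments="0 0 0 0 0 0 0; 0 0 0 0 0 0 0; 0 0 0 0 0 0 0; 0 0 0 0 0 0 0; 0 0 0 0 0 0 0")

```text
time: 3.95
ee_pos: [0.6083, 0.055, 0.0588]
eef_rot: [0.804, -0.594, 0.001, -0.001]
ft_force: [-0.9, 0.0, 0.0]
width: 0.0002
```

Travel is about 7 mm, so I'll go a little deeper and then lift.

carry_out(increments="0 0 0 0 0 0.001 0; 0 0 0 0 0 0.002 0; 0 0 0 0 0 0.003 0; 0 0 0 0 0 0.003 0; 0 0 0 0 0 0.003 0")

```text
time: 4.58
ee_pos: [0.6084, 0.055, 0.0557]
eef_rot: [0.804, -0.594, 0.001, -0.001]
ft_force: [-0.2, -0.8, 1.2]
width: 0.0002
```

carry_out(increments="0 0 0 0 0 -0.005 0; 0 0 0 0 0 -0.03 0; 0 0 0 0 0 -0.07 0; 0 0 0 0 0 -0.11 0; 0 0 0 0 0 -0.14 0")

```text
time: 5.2
ee_pos: [0.6082, 0.055, 0.1978]
eef_rot: [0.804, -0.594, 0.001, -0.002]
ft_force: [0.5, -0.3, -0.8]
width: 0.0006
```

Run:
```python
from h import *
x=R.from_quat(r.read_state()['eef_rot']).as_matrix()[:,0]
inc([.5124,.3329,.18],x)
p,_,_=snap('wrist','pics/w3.png');p,d,m=snap('scene','pics/s3.png')
cv2.imwrite('pics/s3z.png',cv2.resize(p[130:310,200:400],None,fx=3,fy=3))
```

```text
t 5.2 pos [0.6082 0.055  0.1978] F [ 0.5 -0.3 -0.8]
turn [-0.24  0.02 -0.  ] shift [-0.2938  0.01    0.0179]
```

View pics/s3z.png

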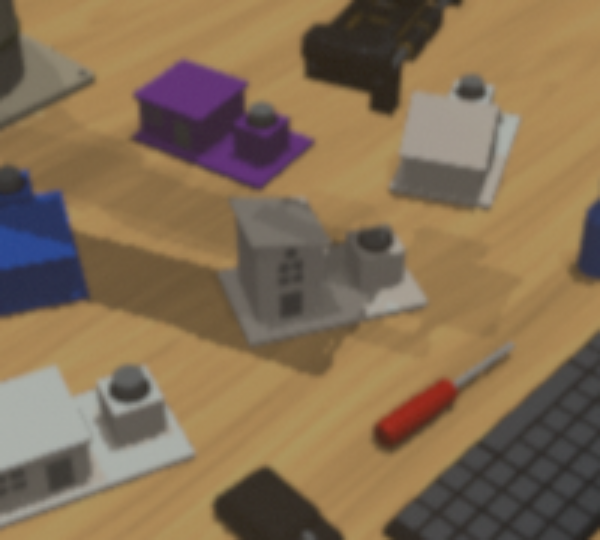

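View pics/w3.png

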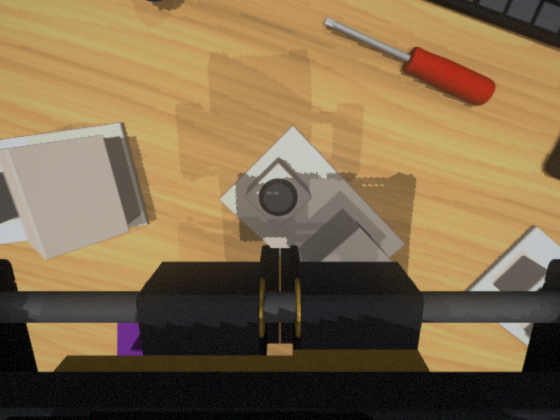

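The tower cap (375,238 in the zoom) is now clearly low and the house hasn't moved. Next is the gable.

carry_out(increments="0 0 0 -0.04 0.001 0 0; 0 0 0 -0.085 0.003 0 0; 0 0 0 -0.13 0.004 0 0; 0 0 0 -0.175 0.006 0 0; 0 0 0 -0.21 0.007 0.01 0")

```text
time: 5.92
ee_pos: [0.5404, 0.2561, 0.1896]
eef_rot: [0.805, -0.594, 0.003, -0.004]
ft_force: [-0.1, -0.5, 0.2]
width: 0.0003
```

Run:
```python
from h import *
x=R.from_quat(r.read_state()['eef_rot']).as_matrix()[:,0]
inc([.5124,.3329,.18],x);print(np.round(r.read_state()['joint_positions'],2))
```

```text
t 5.92 pos [0.5404 0.2561 0.1896] F [-0.1 -0.5  0.2]
turn [-0.52 -0.01  0.  ] shift [-0.0816  0.0042  0.0096]
[ 0.06  0.37 -0.73  1.56  0.26  1.3  -1.97]
```

carry_out(increments="-0.2 0 0 -0.03 0.001 0 0; -0.5 0 0 -0.06 0.003 0 0; -0.5 0 0 -0.078 0.004 0 0; -0.5 0 0 -0.082 0.004 0.01 0; -0.5 0 0 -0.082 0.004 0.04 0")

```text
time: 6.55
ee_pos: [0.5139, 0.3331, 0.1496]
eef_rot: [0.804, -0.594, 0.001, -0.001]
ft_force: [-0.2, -0.1, -0.7]
width: 0.0006
```

Run:
```python
from h import *
x=R.from_quat(r.read_state()['eef_rot']).as_matrix()[:,0]
inc([.5124,.3329,.1],x);print(np.round(r.read_state()['joint_positions'],2))
```

```text
t 6.55 pos [0.5139 0.3331 0.1496] F [-0.2 -0.1 -0.7]
turn [-0.16 -0.01  0.  ] shift [-0.0002  0.0016  0.0496]
[-0.08  0.45 -0.73  1.56  0.31  1.25 -2.14]
```

carry_out(increments="0 0 0 0 0.0015 0.02 0; 0 0 0 0 0.0015 0.04 0; 0 0 0 0 0.0015 0.055 0; 0 0 0 0 0.0015 0.06 0; 0 0 0 0 0.0015 0.06 0")

```text
time: 7.18
ee_pos: [0.5127, 0.3328, 0.0896]
eef_rot: [0.804, -0.594, 0.001, -0.001]
ft_force: [0.3, 1.1, 1.0]
width: 0.0007
```

Run:
```python
from h import *
x=R.from_quat(r.read_state()['eef_rot']).as_matrix()[:,0]
inc([.5124,.3329,.056],x)
snap('wrist','pics/w4.png');p,d,m=snap('scene','pics/s4.png')
cv2.imwrite('pics/s4z.png',cv2.resize(p[80:240,260:460],None,fx=3,fy=3))
```

```text
t 7.17 pos [0.5127 0.3328 0.0896] F [0.3 1.1 1. ]
turn [-0.16 -0.    0.  ] shift [-0.0002  0.0003  0.0336]
```

View pics/w4.png

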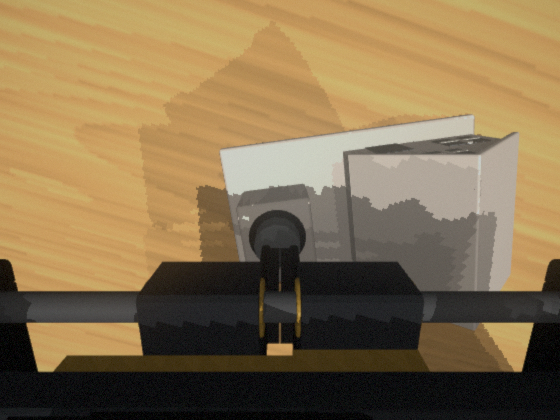

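View pics/s4z.png

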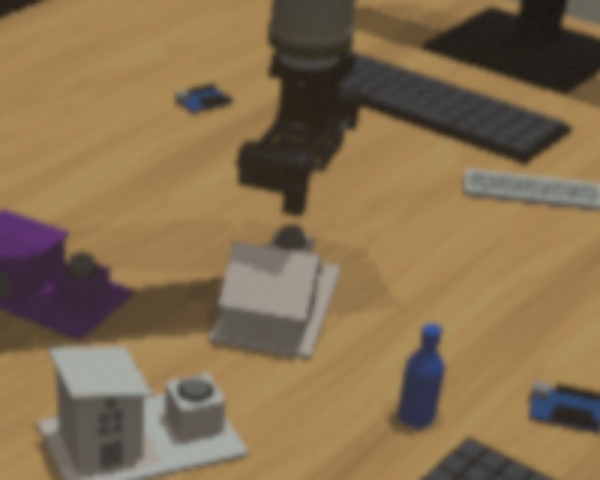

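The fingertip is over the gable cap (wrist (278,235)), and the tower switch in the scene is visibly down. Pressing.

carry_out(increments="0 0 0 0 0 0.01 0; 0 0 0 0 0 0.02 0; 0 0 0 0 0 0.025 0; 0 0 0 0 0 0.029 0; 0 0 0 0 0 0.032 0")

```text
time: 7.9
ee_pos: [0.5129, 0.333, 0.0581]
eef_rot: [0.804, -0.594, 0.001, -0.001]
ft_force: [-1.7, -0.7, 2.9]
width: 0.0002
```

carry_out(increments="0 0 0 0 0 0.001 0; 0 0 0 0 0 0.002 0; 0 0 0 0 0 0.002 0; 0 0 0 0 0 0.002 0; 0 0 0 0 0 0.002 0")

```text
time: 8.52
ee_pos: [0.513, 0.3331, 0.0561]
eef_rot: [0.804, -0.594, 0.001, -0.002]
ft_force: [0.8, 0.2, -0.9]
width: 0.0004
```

carry_out(increments="0 0 0 0 0 -0.005 0; 0 0 0 0 0 -0.03 0; 0 0 0 0 0 -0.07 0; 0 0 0 0 0 -0.11 0; 0 0 0 0 0 -0.14 0")

```text
time: 9.15
ee_pos: [0.5127, 0.3334, 0.1985]
eef_rot: [0.804, -0.594, 0.001, -0.002]
ft_force: [0.6, 0.4, -1.0]
width: 0.0005
```

Run:
```python
from h import *
x=R.from_quat(r.read_state()['eef_rot']).as_matrix()[:,0]
inc([.5821,-.2413,.18],x)
p,d,m=snap('scene','pics/s5.png')
cv2.imwrite('pics/s5z.png',cv2.resize(p[80:240,260:460],None,fx=3,fy=3)); snap('wrist','pics/w5.png')
```

```text
t 9.15 pos [0.5127 0.3334 0.1985] F [ 0.6  0.4 -1. ]
turn [-0.32  0.04 -0.  ] shift [0.5696 0.103  0.0175]
```

View pics/s5z.png

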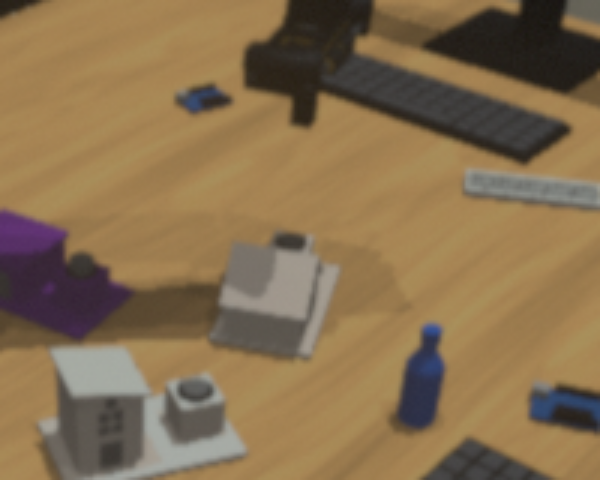

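View pics/w5.png

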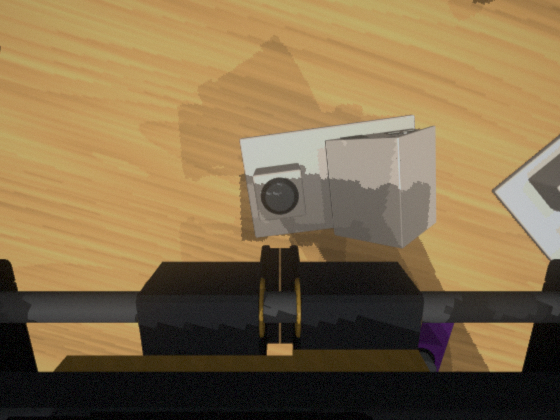

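The gable cap is down (scene zoom (290,240)) and the house hasn't moved. On to the flat house, crossing at about 0.2 m height.

carry_out(increments="0 0 0 0.04 0.007 0 0; 0 0 0 0.08 0.014 0 0; 0 0 0 0.12 0.022 0 0; 0 0 0 0.16 0.029 0 0; 0 0 0 0.2 0.036 0 0")

```text
time: 9.88
ee_pos: [0.538, 0.1311, 0.1993]
eef_rot: [0.804, -0.594, 0.002, -0.004]
ft_force: [0.1, -0.5, -0.5]
width: 0.0004
```

carry_out(increments="0 0 0 0.04 0.007 0 0; 0 0 0 0.085 0.015 0 0; 0 0 0 0.13 0.024 0 0; 0 0 0 0.17 0.031 0 0; 0 0 0 0.21 0.038 0 0")

```text
time: 10.5
ee_pos: [0.5633, -0.0821, 0.1983]
eef_rot: [0.804, -0.594, 0.002, -0.004]
ft_force: [0.7, 0.3, -0.2]
width: 0.0007
```

Run:
```python
from h import *
x=R.from_quat(r.read_state()['eef_rot']).as_matrix()[:,0]
inc([.5821,-.2413,.18],x)
```

```text
t 10.5 pos [ 0.5633 -0.0821  0.1983] F [ 0.7  0.3 -0.2]
turn [-0.51  0.09 -0.  ] shift [0.1577 0.029  0.0178]
```

carry_out(increments="-0.2 0 0 0.04 0.008 0 0; -0.5 0 0 0.08 0.015 0 0; -0.5 0 0 0.12 0.022 0 0; -0.5 0 0 0.15 0.028 0.01 0; -0.5 0 0 0.158 0.029 0.02 0")

```text
time: 11.12
ee_pos: [0.5816, -0.2439, 0.1765]
eef_rot: [0.804, -0.595, -0.001, -0.0]
ft_force: [-0.2, 1.4, -0.2]
width: 0.0006
```

Run:
```python
from h import *
x=R.from_quat(r.read_state()['eef_rot']).as_matrix()[:,0]
inc([.5821,-.2413,.09],x)
```

```text
t 11.12 pos [ 0.5816 -0.2439  0.1765] F [-0.2  1.4 -0.2]
turn [0.05 0.1  0.  ] shift [-0.0022 -0.0013  0.0865]
```

carry_out(increments="0 0 0 -0.002 -0.001 0.025 0; 0 0 0 -0.002 -0.001 0.05 0; 0 0 0 -0.002 -0.001 0.075 0; 0 0 0 -0.002 -0.001 0.086 0; 0 0 0 -0.002 -0.001 0.086 0")

```text
time: 11.75
ee_pos: [0.5817, -0.2407, 0.0901]
eef_rot: [0.804, -0.595, -0.002, -0.0]
ft_force: [0.2, -0.4, 0.2]
width: 0.0007
```

Run:
```python
from h import *
x=R.from_quat(r.read_state()['eef_rot']).as_matrix()[:,0]
inc([.5821,-.2413,.056],x)
snap('wrist','pics/w6.png')
```

```text
t 11.75 pos [ 0.5817 -0.2407  0.0901] F [ 0.2 -0.4  0.2]
turn [0.09 0.16 0.  ] shift [ 0.0008 -0.0003  0.0341]
```

View pics/w6.png

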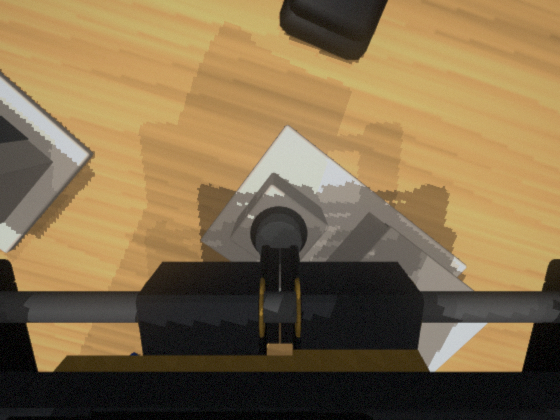

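The fingertip is over the flat house's cap (wrist (278,233)). Pressing.

carry_out(increments="0 0 0 0.0005 0 0.01 0; 0 0 0 0.0005 0 0.02 0; 0 0 0 0.0005 0 0.025 0; 0 0 0 0.0005 0 0.029 0; 0 0 0 0.0005 0 0.032 0")

```text
time: 12.42
ee_pos: [0.5822, -0.2415, 0.0589]
eef_rot: [0.804, -0.595, -0.001, -0.0]
ft_force: [-2.7, 0.4, 3.2]
width: 0.0003
```

carry_out(increments="0 0 0 0 0 0.001 0; 0 0 0 0 0 0.002 0; 0 0 0 0 0 0.002 0; 0 0 0 0 0 0.002 0; 0 0 0 0 0 0.002 0")

```text
time: 13.05
ee_pos: [0.5824, -0.2415, 0.057]
eef_rot: [0.804, -0.595, -0.001, -0.0]
ft_force: [0.8, 0.0, 0.4]
width: 0.0003
```

carry_out(increments="0 0 0 0 0 -0.005 0; 0 0 0 0 0 -0.03 0; 0 0 0 0 0 -0.07 0; 0 0 0 0 0 -0.11 0; 0 0 0 0 0 -0.14 0")

```text
time: 13.68
ee_pos: [0.5829, -0.2418, 0.1993]
eef_rot: [0.804, -0.595, 0.0, -0.001]
ft_force: [0.3, -0.3, -0.5]
width: 0.0004
```

Run:
```python
from h import *
snap('wrist','pics/w7.png');p,d,m=snap('scene','pics/s7.png')
cv2.imwrite('pics/s7z.png',cv2.resize(p[130:310,170:400],None,fx=3,fy=3))
```

```text
(no output)
```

View pics/s7z.png

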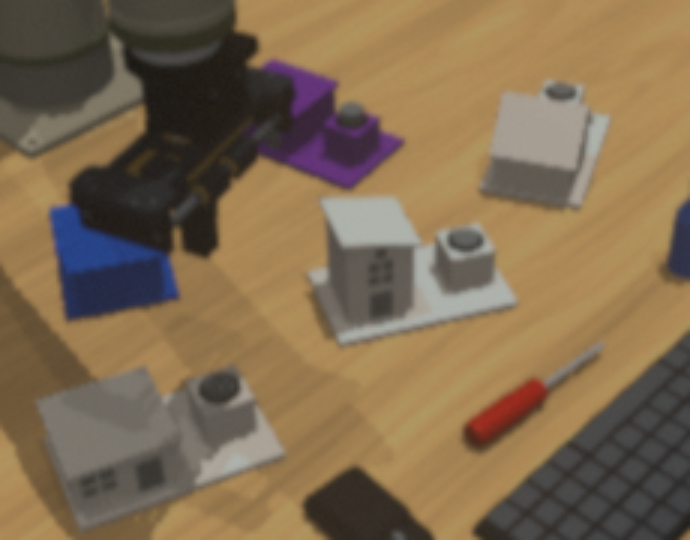

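View pics/w7.png

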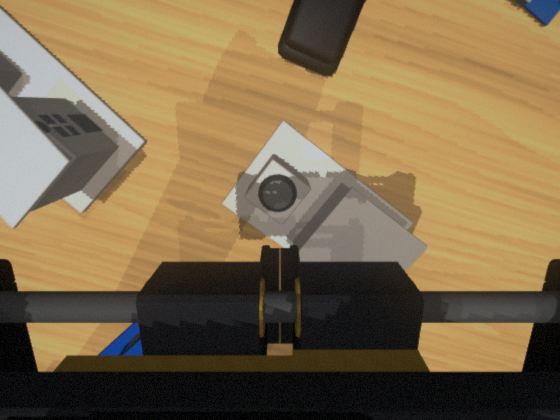

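All three caps are down (scene zoom (465,240), (562,92) and (220,387)), the houses are where they were, and the gripper is clear of everything. Handing in.

```bash
python3 -c "
from bench import r
print(r.close_job())"
```

```text
the job is handed in; nothing more can be done
None
```

I pressed the three white houses' switches with the closed fingertips in the order asked: tower, then gable, then flat. The job was handed in at about 14 s, with the arm lifted clear.

- **Switch travel:** the fingertip stopped at a height of about 55.7 mm on the tower, 56.1 mm on the gable and 57.0 mm on the flat house. That is about 9–10 mm of travel each, taken from the arm's own readings; the switch travel itself can't be read. The tower took two presses because the first reached only about 7 mm.
- **Force:** at the end of each move, the readings never exceeded about 5 N.
- **Last pictures:** all three caps are low on their porch blocks, and the houses show no visible shift. The mouse and screwdriver look untouched, and the arm never went near the glue bottle, which is mostly outside the last picture.

None of the checks failed or disagreed.

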